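# Check a part carrier's taper on the spray turntable: lock it, then drift it out

## Task

Check that the cleaned carrier still locks and lets go: lift it from its cup by the orange boss and seat its tapered shank in the turntable's sleeve, red band fully inside the bore, with a to-and-fro twisting push of about 15 N, never over 20 N, then let go. Without touching the carrier again, push the yellow-headed wedge along the blue apron through the slot until the shank is lifted loose, and leave the carrier standing upright on the wedge in the sleeve. Leave the white cover, paint jar and tape roll where they are.

Things in the scene. Friction and masses are not known exactly. Their poses are not given: they have to be found in the camera images.
- socket: Fixed blue spindle base. Origin: centre of its underside, on the spindle axis, z up; the slot runs along x. Base plate 92 mm wide (y), x -105 to +45 mm, its flat top at z = 30 mm. On it two dark cheeks (x -32 to 32, z 30 to 62 mm) and outside them two blue side plates (outer faces y = +-44 mm, up to z = 115 mm). Between the plates: the sleeve, lower end z = 74, rim z = 131 mm
- slot_entry (a point): Middle of the slot's mouth, on its floor (30 mm above the socket's underside), 32 mm from the spindle axis; x points into the slot. The slot is 24 mm wide, between the dark cheeks, and open at both ends. Before it lies the flat blue apron, 73 mm long, level with the floor: the wedge goes in from here, towards +x
- spindle (a joint): Downward travel (m) of the silvery sprung, damped, six-sided sleeve, about 60 mm across: 0 up, 0.014 bottom. It starts to sink at a push of about 6 N, then 0.5 mm per newton (15 N: 4.5 mm, 20 N: 7 mm); it springs back when let go. It does not turn
- spindle_rim (a point): Centre of the sleeve's upper rim, on the spindle axis, 131 mm above the socket's underside when up; moves down with the sleeve. The bore is tapered, 32 mm wide at the rim, narrowing downwards at 4 degrees a side, open below into the slot
- carrier_grip (a point): Centre of the carrier's orange square boss, 30 x 30 mm, 44 mm high, faces square to this point's x and y axes; 118 mm above the shank's tip. Carrier: 0.45 kg, 140 mm tall, z up; it hangs by its flange in a fixed grey cup (80 mm across, 97 mm high, 39 mm hole). Below the boss a round flange, 60 mm wide, from 90 to 96 mm above the tip, then the steel shank
- carrier_band (a point): Middle of the 6 mm red band round the top of the shank, 79 mm above its tip. The shank tapers 4 degrees a side like the bore; the tapers first touch with the band's lower edge at the rim; fully home is the whole band inside
- carrier_tip (a point): Lowest point of the shank's rounded tip (14 mm wide), z along its axis. The tapers first touch with it 76 mm below the rim; fully home is over 82 mm below. Dry taper: pushed straight at up to 20 N it sticks short of that; turned to and fro (some 0.3 rad each way, about 6 times) under 15 N it sinks to about 83 mm and holds by itself (some 30 N to pull out). Any turn about the axis will do
- drift_grip (a point): Centre of the yellow head of the steel wedge, 35 mm long (x), 24 mm wide (y), 52 mm high; underside 26 mm below. About 0.28 kg. x points along the wedge to the thin end, 162.5 mm away. Wedge 180 mm long, 18 mm wide, flat underside; its top rises from 14 mm high at the thin end, 1 mm every 4 mm, to 36.5 mm at 90 mm from the end, then level
- drift_tip (a point): Middle of the wedge's thin end face, 7 mm above its underside; x points out of the end. It takes some 5 to 20 N of push to free the shank. With the wedge on the slot's floor and this end 70 mm past the spindle axis, the carrier's tip is lifted to about 70 mm below the rim and the taper is loose
- cover_mid (a point): Bystander: white moulded cover, 70 x 150 x 16 mm, lying flat; its centre, 8 mm up
- jar_mid (a point): Bystander: white paint jar with black lid, 60 mm wide, 85 mm high, standing; its centre
- tape_mid (a point): Bystander: yellow roll of masking tape, 90 mm across, 24 mm high, lying flat; its centre
Things that resemble listed ones, but are neither listed nor needed, are in the scene too. There is more than one size of the part that bears drift_grip; the job needs the middle-sized.

How it is judged (in metres and radians):
On the way, in this order (a step that is already met when the one before it is completed fails the run):
1. the carrier is fully home in the sleeve, its tip more than 82 mm below the rim and on the axis, and let go (z of carrier_tip in the frame of spindle_rim below -0.082 m and horizontal distance between carrier_tip and spindle_rim below 0.004 m and angle between carrier_tip's own z axis and vertical below 0.06 rad and contact force between the fingers and carrier below 0.1 N), for 0.3 s.
2. the wedge bears on the shank from below while it is still locked and nothing holds the carrier (contact force between drift and carrier above 3 N and z of carrier_tip in the frame of spindle_rim below -0.078 m and contact force between the fingers and carrier below 0.1 N and x of drift_tip in the frame of socket above -0.02 m and y of drift_tip in the frame of socket between -0.012 and 0.012 m and z of drift_tip in the frame of socket below 0.06 m), for 0.02 s.
At the end, for the whole second after the job is handed in: the carrier stands loose and upright in the sleeve (within 7 degrees, tip within 5 mm of the axis, 62 to 73.5 mm below the rim, pressing on the sleeve with under 20 N), the wedge lies level through the slot with its thin end more than 35 mm past the axis, and both are at rest (z of carrier_tip in the frame of spindle_rim between -0.0735 and -0.062 m and horizontal distance between carrier_tip and spindle_rim below 0.005 m and angle between carrier_tip's own z axis and vertical below 0.12 rad and contact force between carrier and socket below 20 N and x of drift_tip in the frame of socket above 0.035 m and y of drift_tip in the frame of socket between -0.012 and 0.012 m and z of drift_tip in the frame of socket below 0.06 m and angle between drift_tip's own z axis and vertical below 0.1 rad and linear speed of each of carrier, drift below 0.02 m/s); the robot touches nothing.
It fails at once if the sleeve is pressed down by more than 7.2 mm (a push of about 20 N) (value of joint spindle above 0.0072 m).
It fails at once if the hand touches the carrier while the wedge is in the slot (x of drift_tip in the frame of socket above -0.02 m and y of drift_tip in the frame of socket between -0.012 and 0.012 m and z of drift_tip in the frame of socket below 0.06 m and contact force between any of the fingers, the arm and carrier above 0.5 N).
It fails at once if the cover, the jar or the tape is moved by more than 20 mm (distance of any of cover_mid, jar_mid, tape_mid from where it was at the start of the episode above 0.02 m).
It also fails if it takes over 70 s, if anything falls off the work surface, if the arm or the gripper's body presses on something with over 40 N, if the wrist force passes 120 N, or if a joint passes its speed limit or range.

## Robot

A 6-joint arm with a two-finger parallel gripper is mounted at the origin on the work surface. World frame = base frame: x ahead of the robot, y to its left, z up, the work surface at z = 0. Lengths are in mm, angles in rad, forces in N, time in s.
With the tool pointing down it reaches from about 275 to 1000 mm from the base axis. Payload 8.4 kg.
Tool frame: the origin (TCP) lies midway between the tips of the shut fingers; the grasp point (between the pads) lies 19 mm behind it; z points along the fingers, y is the direction in which the jaws open and shut (so a half turn about z gives the same grasp; the last joint's range is limited). The gripper opens to 85 mm and grips with 20 to 120 N. Pads are 22 mm wide; open, the fingers measure 114 mm over their backs; the gripper's body (76 mm by 85 mm) begins 54 mm behind the grasp point. The pads swing forward as they close: fully open they stand 13 mm farther back than shut.
Start: joints at [1.269, 0.353, 1.633, -0, 1.155, -0.002], TCP at [184.579, 597.125, 192.881] pointing down, gripper open.
Joint ranges: [-2.63, 2.63], [-0.92, 2.1], [0.06, 2.66], [-1.3, 4.44], [0, 2.69], [-3.02, 3.02]. Speed limits (rad/s): [2.22, 2.22, 2.79, 3.14, 3.14, 3.14].

## Interface

Orientations are given as [roll, pitch, yaw] about the fixed x, y, z axes, in that order (R = Rz(yaw) Ry(pitch) Rx(roll)).
In Python, from rig import * gives the robot as it stands.
- The arm moves only by the tool play_rows, never from a script. Its argument "moves" is a list of rows, each a list of 3 entries, a list of its own where there are three numbers: the shift along the tool's x, y, z in m, then the turn, a rotation vector about the tool's x, y, z in rad, then the opening in per cent of the stroke, from 0 (shut) to 100 (fully open). In form: [[[x, y, z], [rx, ry, rz], fingers], ...]. A call has 1 to 20 rows; each row shifts and turns the commanded pose from where the row before left it, along the tool's axes as they then stand; what a row does not reach is not made up. A row lasts 1/10 s, in which the tool goes at most 50 mm and 8.59 degrees, less where a joint would pass 70% of its speed; a pose out of reach is approached as far as the arm can. A call is refused whole if a number of a shift passes 0.05 or a number of a turn 0.15, either way. A call with a gripper value outside its range is refused whole. The fingers move at their own pace and stop on an object; "squeeze" is the grip in N (left out, the last holds). Time passes only in rows, so rows that do not move let the fingers close. It gives the time, the measured TCP pose, the force and the opening at its end, in the units of the state.
- sense(): the state, without advancing time (a new reading comes with each control period).
- grab_frame(name): name is "scene" or "top" or "wrist"; returns a dict with "pixels" (480x640x3 uint8, red, green, blue), "intrinsics" (3x3 intrinsics, pixels), "distortion" ([k1, k2, p1, p2, k3] as OpenCV has them; the pictures are not rectified), "R" (3x3) and "t" (3): a world point X has camera coordinates R X + t. Camera axes: x right, y down, z forward; pixel columns grow to the right and rows downward; lengths in mm; the calibration is good to about 2 mm. A picture is of the moment at which its call begins. There is no depth.
- sign_off(): hands the job in, once; it reports no verdict.
The state is a dict: "clock": time; "qpos": joint angles; "qvel": joint speeds; "joint_efforts": joint torques, N m; "eef_pos": TCP position; "tcp_rot": TCP orientation; "contact_force": force on the tool from outside, world axes, zero at the start; "wrist_torque": the same for the moment, N m; "opening": opening from 0.0 (shut) to 1.0 (fully open).
Only numpy, scipy, OpenCV 4.12 (cv2) and the standard library are available. Lean on these libraries where they do the work, as an engineer would, in place of code of your own. Each camera call takes 0.05 s, during which the arm holds its last target. There are 200 camera calls.

## Working session

There is one attempt and no reset: what is moved stays moved. The work goes in short steps, Python scripts to look and compute and a tool call to move; the robot and the scene stay as the last step left them, time stands still between calls to the robot, and variables do not carry over. Pictures are saved under pics/ and viewed, about 8 in all and at most 12, crops included, and the job is handed in when it is done.

Besides the shell and the picture viewer there is one more tool, called as a command line: name --argument value ..., lists and objects as JSON in quotes. play_rows: Moves the arm, as the interface text tells. Its arguments: {"type":"object","properties":{"moves":{"type":"array"},"squeeze":{"type":"number"}},"required":["moves"]}

```bash
mkdir -p pics; ls; cat > h.py <<'E'
from rig import *
import numpy as np, cv2, pickle
def snap(n,tag):
    f=grab_frame(n); cv2.imwrite(f'pics/{tag}.png',f['pixels'][:,:,::-1]); pickle.dump({k:np.array(v) if k!='name' else v for k,v in f.items()},open(f'{tag}.pkl','wb')); return f
def load(tag): return pickle.load(open(f'{tag}.pkl','rb'))
def ray(f,uv):
    K=np.array(f['intrinsics'],float);D=np.array(f['distortion'],float);R=np.array(f['R']);t=np.array(f['t']).ravel()
    p=cv2.undistortPoints(np.array(uv,float).reshape(-1,1,2),K,D).reshape(-1,2)
    d=np.c_[p,np.ones(len(p))]@R
    return -R.T@t,d
def onz(f,uv,z):
    c,d=ray(f,uv); return c+d*((z-c[2])/d[:,2])[:,None]
def proj(f,X):
    R=np.array(f['R'],float);t=np.array(f['t'],float).ravel()
    return cv2.projectPoints(np.array(X,float).reshape(-1,3),cv2.Rodrigues(R)[0],t,np.array(f['intrinsics'],float),np.array(f['distortion'],float))[0].reshape(-1,2)
E
python3 - <<'E'
from h import *
for n in ['scene','top','wrist']:
    f=snap(n,n+'0'); print(n,-np.array(f['R']).T@np.array(f['t']).ravel(), np.array(f['R'])[2])
print(sense())
E
```

```text
pics
scene [1153.37703966 -142.258901   1032.16235265] [-0.53640948  0.14877529 -0.8307411 ]
top [386.4346883    0.91955473 918.62844874] [ 0.18021969  0.00152772 -0.9836252 ]
wrist [118.1995653  618.37449707 374.16504338] [ 0.26110488 -0.0811629  -0.96189231]
{'clock': 0.15, 'qpos': array([ 1.26859855e+00,  3.53492537e-01,  1.63398502e+00,  1.83761737e-05,
        1.15519928e+00, -2.42470450e-03]), 'qvel': array([ 5.83464659e-04, -3.22998497e-04, -3.55819959e-03, -5.00033221e-05,
       -1.86316724e-04, -4.95153442e-04]), 'joint_efforts': array([-1.11641828e-04, -6.05636072e+01, -3.42339492e+01,  1.49876955e-04,
        6.00187268e-03, -2.74315892e-05]), 'eef_pos': array([184.44862289, 596.72473257, 192.32269715]), 'tcp_rot': array([-3.14050851e+00, -1.94326268e-05,  2.84181214e+00]), 'contact_force': array([-0.55242058, -0.04277725, -0.24477353]), 'wrist_torque': array([-0.06044425, -0.03036132,  0.00840048]), 'opening': 1.0046958872003644}
```

View pics/scene0.png

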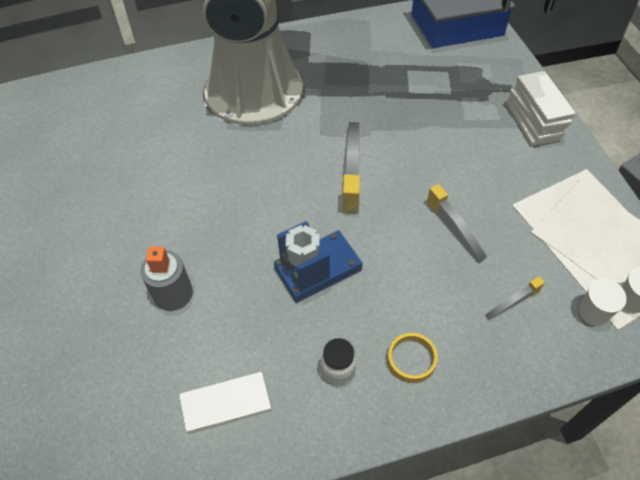

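View pics/top0.png

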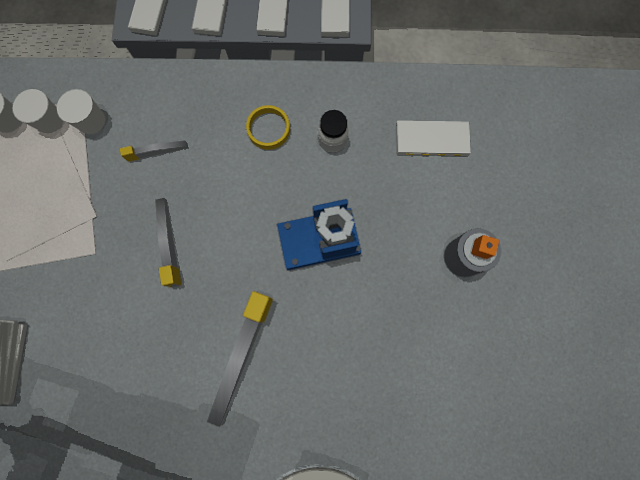

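The scene view shows the carrier's orange boss at (157,256), the socket at (315,262) and three yellow-headed wedges at (351,190), (437,195) and (537,284). In the top view the boss is at (486,246), the sleeve at (335,224) with its apron to the left, and the wedge heads are at (257,307), (168,275) and (127,153). Next I measure all three wedges.

```bash
cat > m.py <<'E'
from h import *
def blobs(f,lo,hi,amin=30):
    h=cv2.cvtColor(np.array(f['pixels'],np.uint8),cv2.COLOR_RGB2HSV); m=cv2.inRange(h,np.array(lo),np.array(hi))
    n,l,s,c=cv2.connectedComponentsWithStats(m)
    return [(s[i,4],c[i],cv2.minAreaRect(np.argwhere(l==i)[:,::-1].astype(np.float32)),l==i) for i in range(1,n) if s[i,4]>amin]
E
python3 - <<'E'
from m import *
t,s=load('top0'),load('scene0')
for f,n in((t,'top'),(s,'scene')):
    for nm,lo,hi in(('yel',(18,140,90),(34,255,255)),('org',(3,150,90),(16,255,255)),('blue',(100,130,40),(125,255,255))):
        for a,c,r,_ in blobs(f,lo,hi): print(n,nm,a,c.round(1),np.round(r[0],1),np.round(r[1],1),round(r[2],1))
# wedge lengths: tips on table z=7, head top z=52
for nm,h,tip in(('A',(257,307),(216,422)),('B',(168,275),(162,200)),('C',(127,153),(187,145))):
    H=onz(t,[h],40)[0];T=onz(t,[tip],14)[0]; print(nm,H.round(),T.round(),np.linalg.norm((H-T)[:2]))
cr=lambda f,x,y,w,h,k:cv2.resize(f['pixels'][y:y+h,x:x+w,::-1],None,fx=k,fy=k,interpolation=cv2.INTER_CUBIC)
a=cr(t,130,180,240,110,3.3)
b=cr(s,265,170,240,140,2)
w=a.shape[1]; b=cv2.resize(b,(int(b.shape[1]*230/b.shape[0]),230)); b=np.pad(b,((0,0),(0,w-b.shape[1]),(0,0)))
cv2.imwrite('pics/crop1.png',np.vstack([a,b]))
E
```

```text
top yel 386 [267.3 125.6] [267.  125.5] [40.3 41.7] 45.0
top yel 96 [126.  150.6] [126.  150.6] [ 7.7 11.9] 77.5
top yel 227 [165.8 275. ] [165.7 274.9] [18.4 12.3] 80.5
top yel 494 [255.8 306.2] [255.8 306.2] [18.  27.3] 21.8
top org 304 [486.9 245. ] [485.3 244.4] [23.6 17.6] 13.2
top blue 2538 [312.5 240.8] [317.7 234. ] [56.8 76.4] 77.5
top blue 41 [335.2 229.5] [335.1 229.5] [ 3.9 10.2] 76.0
scene yel 290 [350.8 184.1] [350.5 184.5] [19. 15.] 90.0
scene yel 149 [438.6 192.2] [438.5 192.1] [16.1 10. ] 49.4
scene yel 118 [536.8 283.8] [536.4 284.6] [10.8 15. ] 56.3
scene yel 520 [412.5 356.5] [412. 356.] [46. 48.] 90.0
scene org 399 [156.9 258.9] [156.5 259. ] [24. 21.] 90.0
scene blue 2249 [459.   26.5] [459.1  27.1] [97.2 44.1] 6.9
scene blue 1209 [333.3 257.3] [319.2 262.4] [39.4 73.3] 63.4
scene blue 127 [286.3 277.5] [286.2 276.1] [26.9  6.2] 58.4
A [414. 123.  40.] [201. 194.  14.] 224.0338837230952
B [470. 296.  40.] [624. 328.  14.] 157.1130760436439
C [713. 398.  40.] [742. 287.  14.] 115.0860995440079
```

View pics/crop1.png

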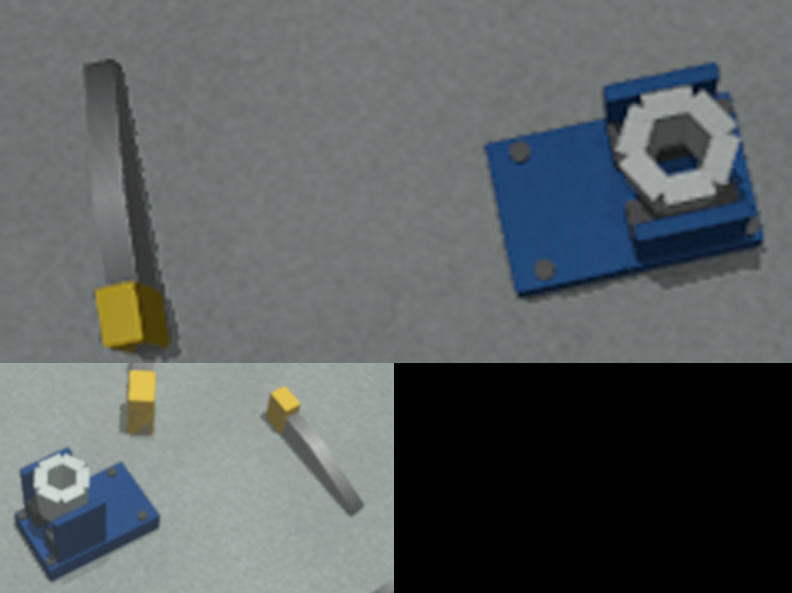

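The wedge candidates (top view) measure 224 mm at (257,307), 157 mm at (168,275) and 115 mm at (127,153). I take the middle one at (168,275), against the stated 162.5 mm. The crop shows it lying flat and the apron on the socket's left (+y) side. Next: accurate poses from the top faces.

```bash
python3 - <<'E'
from m import *
t,s=load('top0'),load('scene0')
def tri(p,q):
    c1,d1=ray(t,[p]);c2,d2=ray(s,[q]);d1=d1[0];d2=d2[0]
    A=np.c_[d1,-d2];k=np.linalg.lstsq(A,c2-c1,rcond=None)[0]
    a,b=c1+k[0]*d1,c2+k[1]*d2; return (a+b)/2,np.linalg.norm(a-b)
def face(f,lo,hi,near,z,show=''):
    b=[x for x in blobs(f,lo,hi,15) if np.hypot(*(x[1]-near))<25]
    m=max(b,key=lambda x:x[0])[3]; ys,xs=np.nonzero(m)
    P=onz(f,np.c_[xs,ys],z)[:,:2]; r=cv2.minAreaRect(P.astype(np.float32))
    print(show,m.sum(),'ctr',np.round(r[0],1),'size',np.round(r[1],1),'ang',round(r[2],1)); return np.array([xs.mean(),ys.mean()])
h=cv2.cvtColor(t['pixels'],cv2.COLOR_RGB2HSV);hs=cv2.cvtColor(s['pixels'],cv2.COLOR_RGB2HSV)
print('V boss',h[238:256:2,474:500:2,2]);print('V boss scene',hs[246:274:3,146:170:2,2])
print('V head',h[264:288:2,158:180:2,2]); print('head scene',hs[184:206:2,428:450:2,2])
# sleeve rim white
for f,n,near in((t,'top',(335,224)),(s,'scene',(302,241))):
    for a,c,r,m in blobs(f,(0,0,150),(180,60,255),100):
        if np.hypot(*(c-near))<15:
            cn=cv2.convexHull(np.argwhere(m)[:,::-1].astype(np.float32)); ys,xs=np.nonzero(m)
            P=onz(f,cn.reshape(-1,2),131)[:,:2].astype(np.float32)
            print('sleeve',n,a,c,'circ',cv2.minEnclosingCircle(P),'rect',cv2.minAreaRect(P), 'mean',onz(f,[c],131))
E
```

```text
V boss [[140 103  87  87 168 176 175 175 177 175 147 123 117]
 [115  88  90  91 177 176 175 177 176 175 175 177 169]
 [ 93  89  89  96 179 177 178 101 145 178 175 175 160]
 [ 87  89  89 141 178 178 138  72  71 128 175 176 119]
 [ 89  90  88 171 177 177 176  74  72 141 175 176  95]
 [ 90  90  88 181 178 177 179 157 153 177 175 169 103]
 [ 89  90  90 173 178 179 177 177 176 175 175 159 102]
 [ 87  85  83  81  85 140 168 174 177 176 177 137 101]
 [ 83  84  85  85  83  83  80  85 144 163 174 125 100]]
V boss scene [[163 168 193 195 193 192 190 190 185 161 163 164]
 [162 224 235 236 233 234 236 236 236 164 152 160]
 [166 233 235 185  95 118 230 236 230 132 125 139]
 [189 235 236 216 159 209 236 237 209 124 123 189]
 [212 237 237 237 237 237 237 238 175 116 119 139]
 [149 154 153 153 153 154 153 152 129 121 119 125]
 [192 137 120 121 122 122 121 123 123 121 119 135]
 [210 190 125 120 121 122 122 122 122 124 119 155]
 [213 194 127 120 120 121 120 120 121 121 123 170]
 [202 215 212 185 170 169 169 169 168 168 170 202]]
V head [[118 115  96  99  96  89  93  55  57  57  82]
 [117 113 124 130 1
[... 593 characters left out ...]
7 166 163]
 [158 183 223 224 224 224 224 196 168 166 163]
 [152 124 202 224 224 224 224 225 194 164 164]
 [140 103 127 210 224 224 224 224 224 187 167]
 [127 103 102 137 214 225 224 224 224 216 163]
 [118 103 104 102 155 219 225 218 194 145 159]
 [111 103 104 103 103 166 195 144 116 119 161]
 [103 103 104 103 102 106 115 114 115 128 161]
 [102 103 103 103 103 109 116 120 128 131 147]
 [ 98 103 103 102 104 107 115 131 133 136 139]]
sleeve top 560 [334.81785714 223.94642857] circ ((557.1193237304688, -18.369281768798828), 31.20206642150879) rect ((556.7935180664062, -17.980731964111328), (57.756229400634766, 59.97895431518555), 72.45843505859375) mean [[556.29609705 -17.89544412 131.        ]]
```

```bash
cat >> m.py <<'E'
def face(f,lo,hi,near,z,show='',rad=25):
    b=[x for x in blobs(f,lo,hi,15) if np.hypot(*(x[1]-near))<rad]
    m=max(b,key=lambda x:x[0])[3]
    c=max(cv2.findContours(m.astype(np.uint8),cv2.RETR_EXTERNAL,cv2.CHAIN_APPROX_NONE)[0],key=cv2.contourArea).reshape(-1,2)
    P=onz(f,c,z)[:,:2].astype(np.float32); r=cv2.minAreaRect(P); M=cv2.moments(c.reshape(-1,1,2))
    print(show,m.sum(),'ctr',np.round(r[0],1),'mom',onz(f,[[M['m10']/M['m00'],M['m01']/M['m00']]],z)[0][:2].round(1),'size',np.round(r[1],1),'ang',round(r[2],1)); return r,m
E
python3 - <<'E'
from m import *
t,s=load('top0'),load('scene0')
face(t,(3,120,130),(18,255,255),(487,245),147,'boss top')
face(s,(3,120,180),(18,255,255),(157,255),147,'boss scn')
face(t,(18,120,120),(34,255,255),(167,275),52,'head top')
face(s,(18,100,160),(34,255,255),(438,192),52,'head scn')
face(s,(0,0,200),(180,60,255),(302,241),131,'sleeve scn')
# slot axis: blue plate & apron corners via top blue hull near z=30
b=max(blobs(t,(100,110,40),(125,255,255)),key=lambda x:x[0])
ys,xs=np.nonzero(b[3]); hull=cv2.convexHull(np.c_[xs,ys].astype(np.float32))
ap=cv2.approxPolyDP(hull,2.5,True).reshape(-1,2)
print(np.c_[ap,onz(t,ap,30)[:,:2],onz(t,ap,115)[:,:2]].round(1))
# wedge axis
h=cv2.cvtColor(t['pixels'],cv2.COLOR_RGB2HSV)
print('tip px rows', [ (y,h[y,152:176,2].tolist()) for y in (196,199,202,210)])
E
```

```text
boss top 261 ctr [ 521.9 -278.5] mom [ 521.7 -278.5] size [29.2 28.8] ang 72.2
boss scn 204 ctr [ 524.5 -277.4] mom [ 524.6 -277.5] size [29.1 27.3] ang 73.5
head top 223 ctr [469.7 296. ] mom [469.7 296. ] size [34.5 22.7] ang 14.0
head scn 151 ctr [471.3 297.6] mom [471.5 297.5] size [34.2 24. ] ang 14.2
sleeve scn 392 ctr [560.4 -16.9] mom [559.7 -17. ] size [56.4 56.5] ang 73.5
[[360.  252.  523.5 -69.9 510.4 -63.1]
 [287.  269.  487.7  70.3 478.   63.6]
 [277.  224.  575.7  92.8 557.6  84. ]
 [313.  206.  613.4  23.2 591.7  21.1]
 [346.  199.  628.9 -41.7 605.7 -37.6]]
tip px rows [(196, [115, 116, 117, 118, 118, 117, 115, 116, 115, 113, 116, 116, 115, 116, 116, 114, 114, 115, 116, 116, 115, 115, 116, 115]), (199, [116, 115, 119, 96, 88, 77, 62, 58, 60, 61, 62, 62, 57, 53, 98, 118, 118, 117, 119, 118, 117, 117, 115, 112]), (202, [119, 116, 116, 88, 71, 70, 71, 72, 70, 69, 69, 70, 63, 57, 56, 72, 115, 115, 115, 116, 118, 118, 117, 117]), (210, [113, 113, 115, 117, 92, 86, 86, 86, 86, 87, 87, 87, 87, 59, 57, 58, 60, 120, 114, 113, 114, 115, 117, 115])]
```

Both views agree within 3 mm and fit the sizes given:

| Item | Position (mm) | Yaw |
|---|---|---|
| Boss | (523,-278) | about 72.5° |
| Wedge head | (470.5,297) | about 14° |
| Sleeve | (558.5,-17.5) | slot heading about -75.7° |

Moving above the carrier.

play_rows --moves '[[[0,0,-0.03],[0,0,0],100],[[-0.029,-0.0368,0],[0,0,0],100],[[-0.029,-0.0368,0],[0,0,0],100],[[-0.029,-0.0368,0],[0,0,0],100],[[-0.029,-0.0368,0],[0,0,0],100],[[-0.029,-0.0368,0],[0,0,0],100],[[-0.029,-0.0368,0],[0,0,0],100],[[-0.029,-0.0368,0],[0,0,0],100],[[-0.029,-0.0368,0],[0,0,0],100],[[-0.029,-0.0368,0],[0,0,0],100],[[-0.029,-0.0368,0],[0,0,0],100],[[-0.029,-0.0368,0],[0,0,0],100],[[-0.029,-0.0368,0],[0,0,0],100],[[-0.029,-0.0368,0],[0,0,0],100],[[-0.029,-0.0368,0],[0,0,0],100],[[-0.029,-0.0368,0],[0,0,0],100],[[-0.029,-0.0368,0],[0,0,0],100],[[-0.029,-0.0368,0],[0,0,0],100],[[-0.029,-0.0368,0],[0,0,0],100],[[-0.029,-0.0368,0],[0,0,0],100]]'

```text
clock: 2.15
eef_pos: [504.7, -235.6, 222.7]
tcp_rot: [3.141, -0.0, 2.841]
contact_force: [1.4, -0.1, 0.0]
opening: 0.998
```

play_rows --moves '[[[-0.029,-0.0368,0],[0,0,0],100],[[0,0,0],[0,0,0.143],100],[[0,0,0],[0,0,0.143],100],[[0,0,0],[0,0,0.143],100],[[0,0,0],[0,0,0.143],100],[[0,0,0],[0,0,0.143],100],[[0,0,0],[0,0,0.143],100],[[0,0,0],[0,0,0.143],100],[[0,0,0],[0,0,0.143],100],[[0,0,0],[0,0,0.143],100],[[0,0,0],[0,0,0.143],100],[[0,0,0],[0,0,0.143],100],[[0,0,0],[0,0,0],100]]'

```text
clock: 3.45
eef_pos: [521.1, -277.2, 222.6]
tcp_rot: [-3.141, -0.0, 1.267]
contact_force: [-0.3, -0.7, -0.6]
opening: 0.994
```

```bash
python3 - <<'E'
from m import *
f=snap('wrist','w1'); s=sense(); print(s['clock'],s['eef_pos'],s['tcp_rot'],s['qpos'],s['contact_force'])
p=proj(f,[[523,-278,147]])[0]; print(p)
for b in blobs(f,(3,120,60),(18,255,255),100): print(b[:3])
E
```

```text
3.5 [ 521.19388523 -277.23396282  222.6496393 ] [-3.14111910e+00 -9.24167284e-05  1.27188528e+00] [-4.91398086e-01  2.72704988e-01  1.67736869e+00  1.27985669e-07
  1.19200147e+00 -1.92487110e-01] [ 0.88860266 -0.10072955 -0.18827846]
[326.78653003 232.0667021 ]
(np.int32(2136), array([326.01264045, 225.9747191 ]), ((326.0, 226.5), (53.0, 44.0), 90.0))
```

View pics/w1.png

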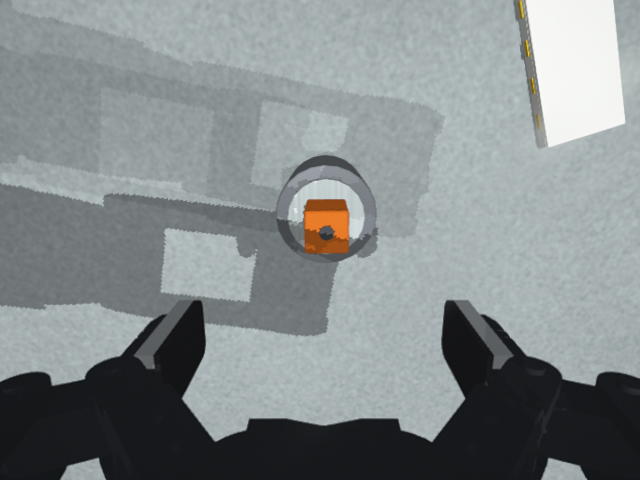

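The wrist view shows the boss square to the jaws, with its top centre dot at (326,232). The predicted pixel was (327,232), so the position is confirmed. Descending and gripping.

play_rows --moves '[[[0,0.0017,0.04],[0,0,0],100],[[0,0,0.04],[0,0,0],100],[[0,0,0.025],[0,0,0],100],[[0,0,0.0095],[0,0,0],100],[[0,0,0],[0,0,0],0],[[0,0,0],[0,0,0],0],[[0,0,0],[0,0,0],0],[[0,0,0],[0,0,0],0],[[0,0,0],[0,0,0],0],[[0,0,0],[0,0,0],0],[[0,0,0],[0,0,0],0],[[0,0,0],[0,0,0],0]]' --squeeze 60

```text
clock: 4.7
eef_pos: [523.1, -277.9, 108.7]
tcp_rot: [3.141, 0.0, 1.269]
contact_force: [-1.0, -0.1, 4.2]
opening: 0.002
```

```bash
python3 - <<'E'
from m import *
f=snap('wrist','w2'); g=snap('scene','s2'); s=sense(); print(s['opening'],s['contact_force'],s['eef_pos'])
a=cv2.resize(f['pixels'],(400,300));b=cv2.resize(g['pixels'][180:330,60:260],(400,300),interpolation=cv2.INTER_CUBIC)
cv2.imwrite('pics/c2.png',np.hstack([a,b])[:,:,::-1])
E
```

```text
-0.0032540944754142495 [-1.11020112  0.97771296  4.78018256] [ 523.11378641 -277.92235569  108.68675285]
```

View pics/c2.png

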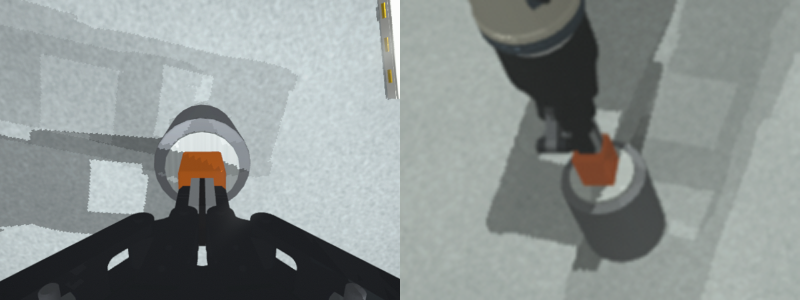

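```bash
python3 - <<'E'
from m import *
f=load('w2');g=load('s2');f1=load('w1')
X=[[523.1,-277.9,108.7],[523.1,-277.9,147],[523.1,-277.9,103]]
print(proj(f,X),proj(g,X)); R=np.array(f['R']);print(-R.T@f['t'].ravel(),R[2])
for ff,n in((f,'w'),(g,'s')):
    face(ff,(3,120,150 if n=='w' else 180),(18,255,255),(322,270) if n=='w' else (157,255),147,n,60)
    for b in blobs(ff,(3,120,60),(18,255,255),60): print(n,b[:3])
cv2.imwrite('pics/c3.png',np.hstack([cv2.resize(f['pixels'][200:380,220:420],(400,360),interpolation=cv2.INTER_CUBIC),cv2.resize(g['pixels'][230:302,120:200],(400,360),interpolation=cv2.INTER_CUBIC)])[:,:,::-1])
E
```

```text
[[323.97511392 272.71935506]
 [324.1888943  307.93894985]
 [323.95008324 268.59287865]] [[159.36861855 264.21930214]
 [154.31692763 252.88902339]
 [160.09714059 265.84961345]]
[ 543.65311982 -210.64402372  290.62554406] [-0.08114271 -0.2602815  -0.96211715]
w 2366 ctr [ 526.9 -263.3] mom [ 529.1 -263.1] size [23.7 29.2] ang 73.5
w (np.int32(3458), array([322.61856564, 268.73163678]), ((323.0, 272.5), (59.0, 76.0), 90.0))Traceback (most recent call last):
  File "<stdin>", line 6, in <module>
  File "m.py", line 8, in face
    m=max(b,key=lambda x:x[0])[3]
      ~~~^^^^^^^^^^^^^^^^^^^^^
ValueError: max() iterable argument is empty
```

```bash
python3 - <<'E'
from m import *
f=load('w2');g=load('s2')
cv2.imwrite('pics/c3.png',np.hstack([cv2.resize(f['pixels'][200:380,220:420],(400,360),interpolation=cv2.INTER_CUBIC),cv2.resize(g['pixels'][230:302,120:200],(400,360),interpolation=cv2.INTER_CUBIC)])[:,:,::-1])
E
```

```text
(no output)
```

View pics/c3.png

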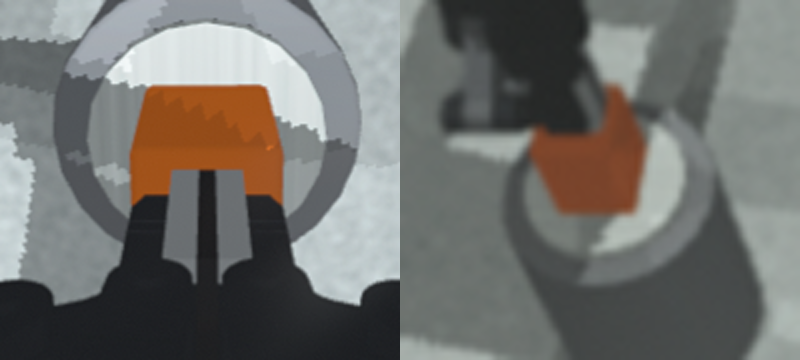

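```bash
python3 - <<'E'
from m import *
f=load('w1');T=np.array([521.19,-277.23,222.65]);y=1.2719
x=np.array([np.cos(y),np.sin(y),0]);yy=np.array([np.sin(y),-np.cos(y),0]);z=np.array([0,0,1])
for dz in(0,13,26,38,51):
  for dx in(-11,11): print(dz,dx,proj(f,[T+yy*42.5+x*dx+z*dz,T-yy*42.5+x*dx+z*dz]).round().tolist())
s=sense();print(s['opening'],s['contact_force'],s['eef_pos'],s['joint_efforts'])
f=load('w2');T=np.array([523.1,-277.9,147])
c=np.radians(72.5);x=np.array([np.cos(c),np.sin(c),0]);yy=np.array([np.sin(c),-np.cos(c),0])
print('boss top corners',proj(f,[T+15*a*x+15*b*yy for a in(1,-1) for b in(1,-1)]).round(), 'bottom',proj(f,[T+15*x+15*b*yy-44*z for b in(1,-1)]).round())
print('boss top 5mm pads',proj(f,[T+11*x+b*8*yy for b in(1,-1)]).round(),proj(f,[T+11*x+b*8*yy+40*z for b in(1,-1)]).round())
E
```

```text
0 -11 [[410.0, 293.0], [238.0, 294.0]]
0 11 [[413.0, 251.0], [235.0, 252.0]]
13 -11 [[416.0, 305.0], [232.0, 306.0]]
13 11 [[419.0, 260.0], [229.0, 261.0]]
26 -11 [[423.0, 318.0], [226.0, 319.0]]
26 11 [[426.0, 270.0], [222.0, 271.0]]
38 -11 [[430.0, 332.0], [218.0, 333.0]]
38 11 [[434.0, 281.0], [214.0, 282.0]]
51 -11 [[439.0, 350.0], [209.0, 351.0]]
51 11 [[444.0, 295.0], [204.0, 296.0]]
-0.0032540944754142495 [-1.11020112  0.97771296  4.78018256] [ 523.11378641 -277.92235569  108.68675285] [-6.34202515e-03 -5.66854942e+01 -2.89137858e+01 -2.36313026e-03
 -3.40731181e-01 -2.14802967e-04]
boss top corners [[363. 272.]
 [285. 272.]
 [361. 342.]
 [287. 342.]] bottom [[355. 240.]
 [293. 240.]]
boss top 5mm pads [[345. 282.]
 [304. 282.]] [[352. 335.]
 [297. 335.]]
```

The fingers shut on top of the boss. In the wrist view the open tips appear about 38 mm shorter than the reported TCP implies. They now rest on the boss top (z=147) while the reported z is 108.7. So the true tip height is the reported z + 38 mm, with no visible lateral error, and I'll compensate for that. Retrying the grasp.

play_rows --moves '[[[0,0,-0.01],[0,0,0],100],[[0,0,0],[0,0,0],100],[[0,0,0],[0,0,0],100],[[0,0,0],[0,0,0],100],[[0,0,0],[0,0,0],100],[[0,0,0],[0,0,0],100],[[0,0,0],[0,0,0],100],[[0,0,0],[0,0,0],100],[[0,0,0.02],[0,0,0],100],[[0,0,0.018],[0,0,0],100],[[0,0,0.01],[0,0,0],100],[[0,0,0],[0,0,0],0],[[0,0,0],[0,0,0],0],[[0,0,0],[0,0,0],0],[[0,0,0],[0,0,0],0],[[0,0,0],[0,0,0],0],[[0,0,0],[0,0,0],0],[[0,0,0],[0,0,0],0]]' --squeeze 60

```text
clock: 6.6
eef_pos: [523.6, -278.2, 71.3]
tcp_rot: [3.14, 0.0, 1.269]
contact_force: [-0.2, 0.7, 5.5]
opening: 0.345
```

play_rows --moves '[[[0,0,-0.01],[0,0,0],0],[[0,0,-0.025],[0,0,0],0],[[0,0,-0.03],[0,0,0],0],[[0,0,-0.03],[0,0,0],0],[[0,0,-0.03],[0,0,0],0],[[0,0,-0.02],[0,0,0],0],[[0,0,0],[0,0,0],0],[[0,0,0],[0,0,0],0]]'

```text
clock: 7.4
eef_pos: [522.5, -277.6, 214.8]
tcp_rot: [-3.141, -0.0, 1.269]
contact_force: [-0.5, 0.5, -4.5]
opening: 0.341
```

play_rows --moves '[[[0.02,-0.0034,0],[0,0,0],0],[[0.035,-0.006,0],[0,0,0],0],[[0.04,-0.0068,0],[0,0,0],0],[[0.04,-0.0068,0],[0,0,0],0],[[0.04,-0.0068,0],[0,0,0],0],[[0.04,-0.0068,0],[0,0,0],0],[[0.03,-0.0051,0],[0,0,0],0],[[0.014,-0.0024,0],[0,0,0],0],[[0,0,0],[0,0,0],0],[[0,0,0],[0,0,0],0],[[0,0,0],[0,0,0],0]]'

```text
clock: 8.5
eef_pos: [557.5, -18.6, 214.8]
tcp_rot: [-3.141, 0.001, 1.268]
contact_force: [0.1, 0.2, -4.3]
opening: 0.345
```

```bash
python3 - <<'E'
from m import *
f=snap('wrist','w4'); g=snap('scene','s4');t=snap('top','t4'); s=sense(); print(s['opening'],s['contact_force'],s['eef_pos'],s['tcp_rot'],s['qpos'])
cv2.imwrite('pics/c4.png',np.hstack([cv2.resize(f['pixels'],(400,300)),cv2.resize(g['pixels'][170:320,220:420],(400,300),interpolation=cv2.INTER_CUBIC)])[:,:,::-1])
E
```

```text
0.3459175014504486 [-0.25745056 -0.68350081 -5.13600375] [557.7378129  -18.49116236 215.23498794] [-3.14137691e+00  3.00956697e-04  1.26749255e+00] [-3.56704344e-02  2.27922671e-01  1.75377760e+00 -2.54330239e-04
  1.16018004e+00  2.67734929e-01]
```

View pics/c4.png

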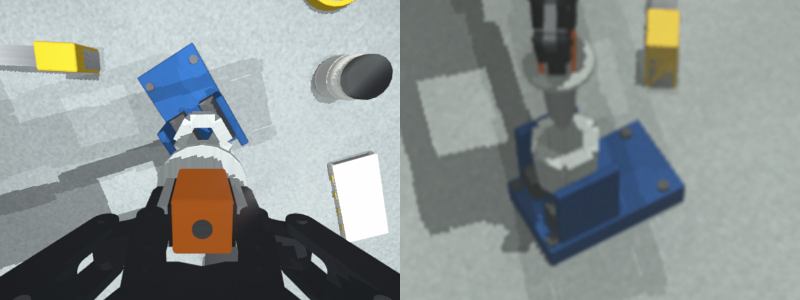

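Held upright, with the shank above the bore. The sleeve-minus-boss offset is (35.3,260.4) in both fixed views, so the target is (558.6,-17.8). Lowering to just above taper contact.

play_rows --moves '[[[0.001,0.0007,0],[0,0,0],0],[[0,0,0.02],[0,0,0],0],[[0,0,0.02],[0,0,0],0],[[0,0,0.02],[0,0,0],0],[[0,0,0.02],[0,0,0],0],[[0,0,0.01],[0,0,0],0],[[0,0,0],[0,0,0],0],[[0,0,0],[0,0,0],0]]'

```text
clock: 9.45
eef_pos: [559.2, -16.8, 125.9]
tcp_rot: [3.141, -0.0, 1.269]
contact_force: [-0.4, -0.4, -3.5]
opening: 0.343
```

```bash
python3 - <<'E'
from m import *
s=sense(); print(s['contact_force'],s['wrist_torque'],s['eef_pos'],s['tcp_rot'])
E
```

```text
[-0.4379856  -0.4390605  -3.52050241] [-0.11492355  0.12229474 -0.02267545] [559.15242109 -16.83687104 125.94630297] [ 3.14144158e+00 -4.36130662e-05  1.26856515e+00]
```

play_rows --moves '[[[0,0,0.004],[0,0,0],0],[[0,0,0.002],[0,0,0],0],[[0,0,0],[0,0,0],0]]'

```text
clock: 9.75
eef_pos: [558.8, -17.0, 119.4]
tcp_rot: [3.141, 0.0, 1.269]
contact_force: [-1.8, -3.2, -3.9]
opening: 0.34
```

play_rows --moves '[[[0,0,0.002],[0,0,0],0],[[0,0,0],[0,0,0],0],[[0,0,0],[0,0,0],0]]'

```text
clock: 10.05
eef_pos: [558.8, -17.0, 117.3]
tcp_rot: [3.142, 0.0, 1.269]
contact_force: [-2.2, -3.9, -4.4]
opening: 0.343
```

play_rows --moves '[[[0,0,0.001],[0,0,0],0],[[0,0,0],[0,0,0],0],[[0,0,0],[0,0,0],0]]'

```text
clock: 10.35
eef_pos: [558.8, -17.0, 116.6]
tcp_rot: [3.142, 0.0, 1.269]
contact_force: [-2.6, -4.4, -1.4]
opening: 0.343
```

play_rows --moves '[[[-0.0006,-0.0001,0],[0,0,0],0],[[0,0,0],[0,0,0],0],[[0,0,0],[0,0,0],0]]'

```text
clock: 10.65
eef_pos: [558.8, -17.1, 116.6]
tcp_rot: [3.141, -0.0, 1.269]
contact_force: [-1.5, -1.7, -0.8]
opening: 0.342
```

play_rows --moves '[[[0,0,0.001],[0,0,0],0],[[0,0,0],[0,0,0],0],[[0,0,0],[0,0,0],0]]'

```text
clock: 10.95
eef_pos: [558.8, -17.2, 115.6]
tcp_rot: [3.141, -0.0, 1.269]
contact_force: [-2.4, -1.8, 3.5]
opening: 0.338
```

play_rows --moves '[[[-0.0003,-0.0003,0.001],[0,0,0],0],[[0,0,0.001],[0,0,0],0],[[0,0,0],[0,0,0],0],[[0,0,0],[0,0,0],0]]'

```text
clock: 11.35
eef_pos: [558.8, -17.2, 113.8]
tcp_rot: [3.141, -0.001, 1.269]
contact_force: [-2.5, -1.2, 5.0]
opening: 0.345
```

play_rows --moves '[[[0,0,0.001],[0,0,0],0],[[0,0,0],[0,0,0],0],[[0,0,0],[0,0,0],0]]'

```text
clock: 11.65
eef_pos: [558.8, -17.2, 113.0]
tcp_rot: [3.14, -0.001, 1.269]
contact_force: [-2.5, -0.3, 6.2]
opening: 0.346
```

play_rows --moves '[[[0,-0.0004,0.001],[0,0,0],0],[[0,0,0.001],[0,0,0],0],[[0,0,0],[0,0,0],0],[[0,0,0],[0,0,0],0]]'

```text
clock: 12.05
eef_pos: [558.8, -17.2, 111.3]
tcp_rot: [3.14, -0.001, 1.269]
contact_force: [-3.2, -1.2, 9.1]
opening: 0.343
```

play_rows --moves '[[[0,0,0],[0,0,0.1],0],[[0,0,0],[0,0,0.1],0],[[0,0,0],[0,0,0.1],0],[[0,0,0],[0,0,-0.1],0],[[0,0,0],[0,0,-0.1],0],[[0,0,0],[0,0,-0.1],0],[[0,0,0],[0,0,0],0]]'

```text
clock: 12.75
eef_pos: [558.8, -17.2, 111.1]
tcp_rot: [3.14, -0.001, 1.273]
contact_force: [-1.9, -1.6, 6.9]
opening: 0.344
```

play_rows --moves '[[[0,0,0.001],[0,0,-0.1],0],[[0,0,0.0005],[0,0,-0.1],0],[[0,0,0.0005],[0,0,-0.1],0],[[0,0,0],[0,0,0.15],0],[[0,0,0],[0,0,0.15],0],[[0,0,0],[0,0,0.15],0],[[0,0,0],[0,0,0.15],0],[[0,0,0],[0,0,-0.15],0],[[0,0,0],[0,0,-0.15],0],[[0,0,0],[0,0,0],0]]'

```text
clock: 13.75
eef_pos: [558.8, -17.2, 109.2]
tcp_rot: [3.14, -0.001, 1.274]
contact_force: [-3.1, -1.9, 8.7]
opening: 0.343
```

play_rows --moves '[[[0,0,0.001],[0,0,-0.1],0],[[0,0,0.0005],[0,0,-0.1],0],[[0,0,0],[0,0,-0.1],0],[[0,0,0],[0,0,0.15],0],[[0,0,0],[0,0,0.15],0],[[0,0,0],[0,0,0.15],0],[[0,0,0],[0,0,0.15],0],[[0,0,0],[0,0,-0.15],0],[[0,0,0],[0,0,-0.15],0],[[0,0,0],[0,0,0],0]]'

```text
clock: 14.75
eef_pos: [558.8, -17.2, 107.9]
tcp_rot: [3.14, -0.001, 1.275]
contact_force: [-3.2, -1.9, 9.6]
opening: 0.345
```

play_rows --moves '[[[0,0,0.0005],[0,0,-0.15],0],[[0,0,0],[0,0,-0.15],0],[[0,0,0],[0,0,0.15],0],[[0,0,0],[0,0,0.15],0],[[0,0,0],[0,0,0.15],0],[[0,0,0],[0,0,0.15],0],[[0,0,0],[0,0,-0.15],0],[[0,0,0],[0,0,-0.15],0],[[0,0,0],[0,0,-0.15],0],[[0,0,0],[0,0,-0.15],0],[[0,0,0],[0,0,0.15],0],[[0,0,0],[0,0,0.15],0],[[0,0,0],[0,0,0],0]]'

```text
clock: 16.05
eef_pos: [558.8, -17.2, 107.4]
tcp_rot: [3.14, -0.001, 1.263]
contact_force: [-3.1, -1.4, 10.2]
opening: 0.344
```

play_rows --moves '[[[0,0,0.0005],[0,0,-0.15],0],[[0,0,0],[0,0,-0.15],0],[[0,0,0],[0,0,0.15],0],[[0,0,0],[0,0,0.15],0],[[0,0,0],[0,0,0.15],0],[[0,0,0],[0,0,0.15],0],[[0,0,0],[0,0,-0.15],0],[[0,0,0],[0,0,-0.15],0],[[0,0,0],[0,0,-0.15],0],[[0,0,0],[0,0,-0.15],0],[[0,0,0],[0,0,0.15],0],[[0,0,0],[0,0,0.15],0],[[0,0,0],[0,0,0],0]]'

```text
clock: 17.35
eef_pos: [558.8, -17.1, 107.0]
tcp_rot: [3.14, -0.001, 1.263]
contact_force: [-2.9, -0.8, 10.1]
opening: 0.347
```

play_rows --moves '[[[0,0,0.0007],[0,0,-0.15],0],[[0,0,0],[0,0,-0.15],0],[[0,0,0],[0,0,0.15],0],[[0,0,0],[0,0,0.15],0],[[0,0,0],[0,0,0.15],0],[[0,0,0],[0,0,0.15],0],[[0,0,0],[0,0,-0.15],0],[[0,0,0],[0,0,-0.15],0],[[0,0,0],[0,0,-0.15],0],[[0,0,0],[0,0,-0.15],0],[[0,0,0],[0,0,0.15],0],[[0,0,0],[0,0,0.15],0],[[0,0,0],[0,0,0],0]]'

```text
clock: 18.65
eef_pos: [558.9, -17.1, 106.4]
tcp_rot: [3.14, -0.001, 1.263]
contact_force: [-3.4, -0.7, 12.0]
opening: 0.347
```

```bash
python3 - <<'E'
from m import *
s=sense(); print(s['contact_force'],s['wrist_torque'],s['eef_pos'],s['qpos'])
g=snap('scene','s5'); f=snap('wrist','w5')
cv2.imwrite('pics/c5.png',np.hstack([cv2.resize(f['pixels'][160:460,120:520],(400,300)),cv2.resize(g['pixels'][195:295,240:373],(400,300),interpolation=cv2.INTER_CUBIC)])[:,:,::-1])
h=cv2.cvtColor(g['pixels'],cv2.COLOR_RGB2HSV)
m=((h[...,0]<4)|(h[...,0]>172))&(h[...,1]>120)&(h[...,2]>60); ys,xs=np.nonzero(m[200:290,260:340]); print('red px scene',len(xs))
E
```

```text
[-3.37572748 -0.65673567 11.98235159] [-0.24803556  0.77931261 -0.52705035] [558.87273465 -17.0703809  106.38347394] [-3.35967460e-02  3.50206836e-01  1.85512284e+00  6.91911636e-04
  9.34123722e-01  2.74071517e-01]
red px scene 0
```

play_rows --moves '[[[0,0,0],[0,0,-0.15],0],[[0,0,0],[0,0,-0.15],0],[[0,0,0],[0,0,0.15],0],[[0,0,0],[0,0,0.15],0],[[0,0,0],[0,0,0.15],0],[[0,0,0],[0,0,0.15],0],[[0,0,0],[0,0,-0.15],0],[[0,0,0],[0,0,-0.15],0],[[0,0,0],[0,0,-0.15],0],[[0,0,0],[0,0,-0.15],0],[[0,0,0],[0,0,0.15],0],[[0,0,0],[0,0,0.15],0],[[0,0,0],[0,0,0],0]]'

```text
clock: 20.05
eef_pos: [558.9, -17.1, 106.4]
tcp_rot: [3.14, -0.001, 1.263]
contact_force: [-4.4, -1.5, 13.4]
opening: 0.34
```

play_rows --moves '[[[0,0,-0.002],[0,0,0],0],[[0,0,-0.002],[0,0,0],0],[[0,0,-0.0015],[0,0,0],0],[[0,0,0],[0,0,0],0],[[0,0,0],[0,0,0],0]]'

```text
clock: 20.55
eef_pos: [558.8, -17.1, 111.1]
tcp_rot: [3.14, -0.001, 1.269]
contact_force: [1.7, 1.3, 2.6]
opening: 0.347
```

Unloaded the TCP reads z ≈ 111.6. Against 71 in the cup, with the tip at 7 mm, that puts the tip about 83.5 mm below the rim. Letting go and looking.

play_rows --moves '[[[0,0,-0.0005],[0,0,0],0],[[0,0,0],[0,0,0],100],[[0,0,0],[0,0,0],100],[[0,0,0],[0,0,0],100],[[0,0,0],[0,0,0],100],[[0,0,0],[0,0,0],100],[[0,0,0],[0,0,0],100],[[0,0,-0.03],[0,0,0],100],[[0,0,-0.04],[0,0,0],100],[[0,0,-0.03],[0,0,0],100],[[0,0,0],[0,0,0],100],[[0,0,0],[0,0,0],100]]'

```text
clock: 21.75
eef_pos: [558.1, -17.4, 211.6]
tcp_rot: [3.14, -0.0, 1.269]
contact_force: [0.7, -0.3, -0.7]
opening: 0.999
```

```bash
python3 - <<'E'
from m import *
g=snap('scene','s6'); f=snap('wrist','w6'); s=sense(); print(s['clock'],s['eef_pos'],s['contact_force'])
for z in (147+40,188,190,195): face(g,(3,120,170),(18,255,255),(300,215),z,f'boss scn {z}',30)
h=cv2.cvtColor(g['pixels'],cv2.COLOR_RGB2HSV)
m=((h[...,0]<3)|(h[...,0]>172))&(h[...,1]>120)&(h[...,2]>60); ys,xs=np.nonzero(m[190:290,260:340]); print('red',len(xs))
cv2.imwrite('pics/c6.png',np.hstack([cv2.resize(f['pixels'],(400,300)),cv2.resize(g['pixels'][185:285,240:373],(400,300),interpolation=cv2.INTER_CUBIC)])[:,:,::-1])
E
```

```text
21.85 [556.98099187 -17.28678446 209.97727172] [-1.27306924 -0.21241758 -0.59981297]
boss scn 187 36 ctr [569.9 -12.5] mom [571.8 -12.1] size [13.7 10.5] ang 73.4
boss scn 188 36 ctr [570.6 -12.7] mom [572.5 -12.3] size [13.7 10.5] ang 73.4
boss scn 190 36 ctr [572. -13.] mom [573.8 -12.6] size [13.7 10.5] ang 73.4
boss scn 195 36 ctr [575.4 -13.7] mom [577.3 -13.4] size [13.6 10.4] ang 73.4
red 0
```

View pics/c6.png

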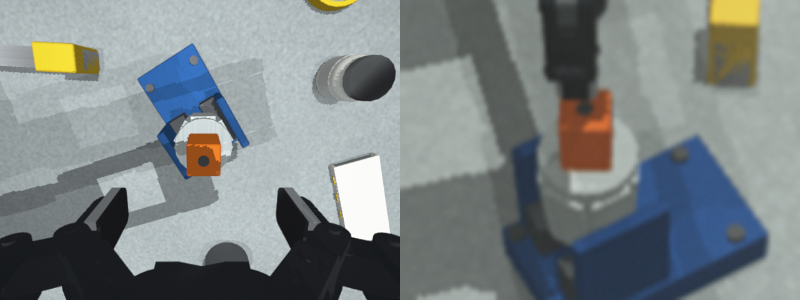

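Seated and released: the flange is just above the rim, no red is visible, and the boss stands upright at (203,160) in the left crop. Now above the wedge head, with jaws across its 24 mm width. The clear fixed views will let me re-measure the seating depth.

play_rows --moves '[[[0.0343,-0.0221,0],[0,0,0],100],[[0.0343,-0.0221,0],[0,0,0],100],[[0.0343,-0.0221,0],[0,0,0],100],[[0.0343,-0.0221,0],[0,0,0],100],[[0.0343,-0.0221,0],[0,0,0],100],[[0.0343,-0.0221,0],[0,0,0],100],[[0.0343,-0.0221,0],[0,0,0],100],[[0.0343,-0.0221,0],[0,0,0],100]]'

```text
clock: 22.65
eef_pos: [469.2, 298.3, 209.6]
tcp_rot: [-3.14, 0.002, 1.269]
contact_force: [0.6, -0.3, -0.6]
opening: 0.995
```

play_rows --moves '[[[0,0,0],[0,0,-0.1413],100],[[0,0,0],[0,0,-0.1413],100],[[0,0,0],[0,0,-0.1413],100],[[0,0,0],[0,0,-0.1413],100],[[0,0,0],[0,0,-0.1413],100],[[0,0,0.01],[0,0,-0.1413],100],[[0,0,0.01],[0,0,-0.1413],100],[[0,0,0.01],[0,0,-0.1413],100],[[0,0,0.01],[0,0,-0.1413],100],[[0,0,0.01],[0,0,-0.1413],100],[[0,0,0],[0,0,-0.1413],100],[[0,0,0],[0,0,-0.1413],100],[[0,0,0],[0,0,-0.1413],100],[[0,0,0],[0,0,-0.1413],100],[[0,0,0],[0,0,-0.1413],100],[[0,0,0],[0,0,0],100],[[0,0,0],[0,0,0],100]]'

```text
clock: 24.35
eef_pos: [470.1, 296.9, 160.2]
tcp_rot: [-3.141, -0.002, -2.899]
contact_force: [-0.1, -0.5, 0.5]
opening: 0.996
```

```bash
python3 - <<'E'
from m import *
g=snap('scene','s7'); t=snap('top','t7');f=snap('wrist','w7'); s=sense(); print(s['clock'],s['eef_pos'],s['tcp_rot'],s['qpos'])
for z in (186,188,190):
    face(g,(3,120,180),(18,255,255),(305,215),z,f'boss scn {z}',30)
    face(t,(3,120,130),(18,255,255),(340,222),z,f'boss top {z}',30)
face(f,(18,110,130),(34,255,255),(325,240),52,'head wrist',90)
print(proj(f,[[470.5,296.7,52]]))
cv2.imwrite('pics/c7.png',np.hstack([cv2.resize(f['pixels'],(400,300)),cv2.resize(g['pixels'][185:285,240:373],(400,300),interpolation=cv2.INTER_CUBIC)])[:,:,::-1])
E
```

```text
24.5 [470.42503831 297.12834218 160.78650503] [-3.14138622e+00 -6.57453683e-04 -2.89738273e+00] [ 5.60641656e-01  2.81577889e-01  1.81288815e+00  9.69581275e-06
  1.04781567e+00 -1.25436951e+00]
boss scn 186 218 ctr [558.9 -16.9] mom [559.1 -16.9] size [28.4 27.7] ang 73.4
boss top 186 289 ctr [557.4 -18.4] mom [557.3 -18.6] size [29.3 29. ] ang 72.6
boss scn 188 218 ctr [560.3 -17.2] mom [560.5 -17.2] size [28.3 27.6] ang 73.4
boss top 188 289 ctr [556.9 -18.4] mom [556.8 -18.5] size [29.2 28.9] ang 72.6
boss scn 190 218 ctr [561.7 -17.5] mom [561.9 -17.5] size [28.2 27.5] ang 73.4
boss top 190 289 ctr [556.4 -18.3] mom [556.3 -18.5] size [29.1 28.8] ang 72.6
head wrist 1346 ctr [470.4 297. ] mom [470.3 297.6] size [33.8 23.5] ang 13.9
[[321.07195737 218.33521489]]
```

View pics/c7.png

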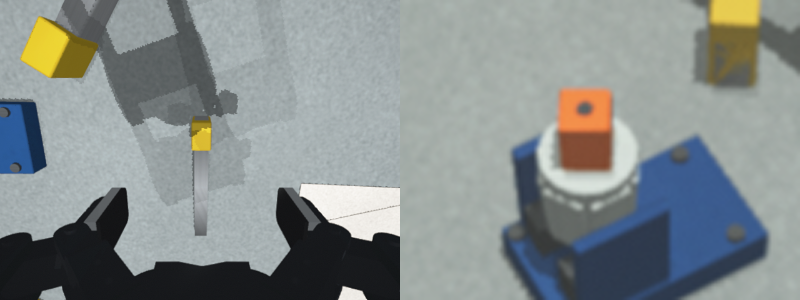

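The fixed views agree on a boss top at z≈187.2, using the same view-to-view bias as at the cup. That makes the tip about 83.8 mm below the rim, so the carrier is home and upright. The wedge head is at (201,136) in the left crop, as predicted, square to the jaws. Descending to grip it.

play_rows --moves '[[[0,0,0.045],[0,0,0],100],[[0,0,0.045],[0,0,0],100],[[0,0,0.045],[0,0,0],100],[[0,0,0.03],[0,0,0],100],[[0,0,0.01],[0,0,0],100],[[0,0,0.008],[0,0,0],100],[[0,0,0],[0,0,0],100]]'

```text
clock: 25.2
eef_pos: [471.0, 297.4, -21.6]
tcp_rot: [3.142, 0.0, -2.895]
contact_force: [-0.3, 0.5, 0.8]
opening: 1.002
```

play_rows --moves '[[[0,0,0],[0,0,0],0],[[0,0,0],[0,0,0],0],[[0,0,0],[0,0,0],0],[[0,0,0],[0,0,0],0],[[0,0,0],[0,0,0],0],[[0,0,0],[0,0,0],0],[[0,0,0],[0,0,0],0],[[0,0,0],[0,0,0],0]]' --squeeze 80

```text
clock: 26.0
eef_pos: [471.1, 297.5, -21.1]
tcp_rot: [3.141, 0.001, -2.895]
contact_force: [-0.4, -0.4, 5.9]
opening: 0.269
```

play_rows --moves '[[[0,0,-0.02],[0,0,0],0],[[0,0,-0.025],[0,0,0],0],[[0,0,-0.02],[0,0,0.1],0],[[0,0,0],[0,0,0.14],0],[[0,0,0],[0,0,0.14],0],[[0,0,0],[0,0,0.14],0],[[0,0,0],[0,0,0.14],0],[[0,0,0],[0,0,0.14],0],[[0,0,0],[0,0,0.14],0],[[0,0,0],[0,0,0.14],0],[[0,0,0],[0,0,0.14],0],[[0,0,0],[0,0,0.14],0],[[0,0,0],[0,0,0.14],0],[[0,0,0],[0,0,0.067],0],[[0,0,0],[0,0,0],0],[[0,0,0],[0,0,0],0]]'

```text
clock: 27.6
eef_pos: [470.4, 297.1, 43.1]
tcp_rot: [-3.141, 0.0, 1.824]
contact_force: [-0.1, 1.1, -2.5]
opening: 0.271
```

```bash
python3 - <<'E'
from m import *
t=snap('top','t8');g=snap('scene','s8');f=snap('wrist','w8'); s=sense(); print(s['clock'],s['eef_pos'],s['tcp_rot'],s['qpos'],s['contact_force'],s['opening'])
y=s['tcp_rot'][2]; T=s['eef_pos'][:2]; x=np.array([np.cos(y),np.sin(y)]);yy=np.array([np.sin(y),-np.cos(y)])
a=np.radians(-75.7); H=np.array([558.3,-17.8])-215*np.array([np.cos(a),np.sin(a)]); d=H-T
print('target head',H,'tool shift',d@x,d@yy,'yaw err',np.degrees(y)-104.3)
cv2.imwrite('pics/c8.png',np.hstack([cv2.resize(t['pixels'][150:390,150:470],(400,300)),cv2.resize(g['pixels'][90:330,180:500],(400,300))])[:,:,::-1])
E
```

```text
27.75 [470.58163893 297.19992031  43.16450776] [-3.14149331e+00  3.46795645e-05  1.82259737e+00] [ 5.60608662e-01  4.37029746e-01  1.89851183e+00 -3.94266978e-06
  8.06156263e-01  3.08810348e-01] [-0.02381608 -0.83002778 -3.11912842] 0.26929820066695476
target head [505.19521226 190.53838225] tool shift -111.92191845204461 6.947469302819279 yaw err 0.12713716283811038
```

View pics/c8.png

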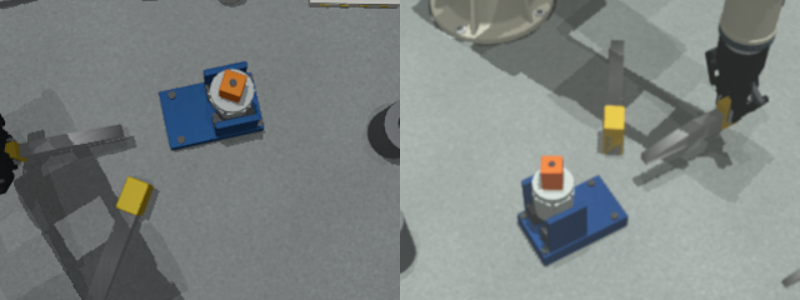

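The wedge is level in the jaws and points at the slot along the apron. Bringing it over the apron and lowering it.

play_rows --moves '[[[-0.02,0.0012,0],[0,0,0],0],[[-0.028,0.0017,0],[0,0,0],0],[[-0.028,0.0017,0],[0,0,0],0],[[-0.024,0.0015,0],[0,0,0],0],[[-0.012,0.0008,0],[0,0,0],0],[[0,0,0.015],[0,0,0],0],[[0,0,0.012],[0,0,0],0],[[0,0,0.005],[0,0,0],0],[[0,0,0],[0,0,0],0],[[0,0,0],[0,0,0],0]]'

```text
clock: 28.75
eef_pos: [505.0, 190.9, 11.2]
tcp_rot: [-3.141, -0.0, 1.822]
contact_force: [-0.2, -0.2, -2.4]
opening: 0.271
```

```bash
python3 - <<'E'
from m import *
t=snap('top','t9');g=snap('scene','s9'); s=sense(); print(s['clock'],s['eef_pos'],s['tcp_rot'],s['contact_force'])
k=lambda f,x,y,w,h:cv2.resize(f['pixels'][y:y+h,x:x+w],(400,300),interpolation=cv2.INTER_CUBIC)
cv2.imwrite('pics/c9.png',np.hstack([k(t,230,180,140,105),k(g,260,180,140,105)])[:,:,::-1])
a=np.radians(-75.7);u=np.array([np.cos(a),np.sin(a),0]);A=np.array([558.3,-17.8,37])
print('expected tip px top',(proj(t,[A-52*u])-[230,180])*400/140,'slot mouth',(proj(t,[A-32*u-[0,0,7]])-[230,180])*400/140)
n=np.array([-u[1],u[0],0]);print('apron corners',(proj(t,[A-[0,0,7]-105*u+46*b*n for b in(1,-1)])-[230,180])*400/140)
E
```

```text
28.85 [505.34058247 190.8749231   11.54930808] [ 3.14100324e+00 -7.94461020e-05  1.82186012e+00] [-0.49683715  0.19723126 -2.70065992]
expected tip px top [[220.70909433 169.10808809]] slot mouth [[249.66749976 164.35633207]]
apron corners [[130.66441869 123.92252364]
 [159.42518459 254.13185386]]
```

View pics/c9.png

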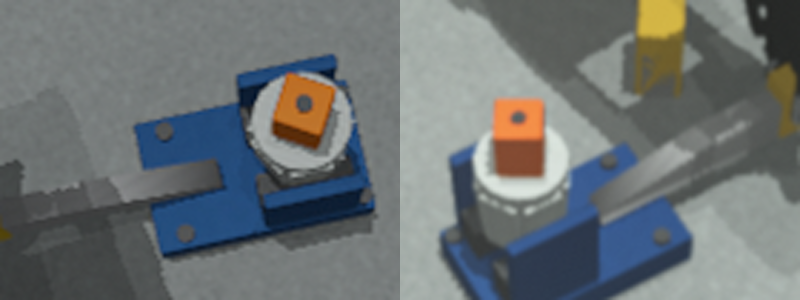

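The tip is on the apron, about 10 mm short of the mouth (left crop, end near (222,175)). It looks a few mm off the midline, so I measure the lateral offset against the apron edges.

```bash
python3 - <<'E'
from m import *
a=np.radians(-75.7);u=np.array([np.cos(a),np.sin(a),0]);n=np.array([-u[1],u[0],0]);A=np.array([558.3,-17.8,0])
for nm in('t9','s9'):
  f=load(nm);h=cv2.cvtColor(cv2.GaussianBlur(f['pixels'],(0,0),.6),cv2.COLOR_RGB2HSV)
  for xs in(-62,-70,-78,-86,-94):
    hw=14+(-52.5-xs)/4+32.8; out=[]
    for z in(30,hw):
        q=np.arange(-60,60,.5);p=proj(f,[A+xs*u+b*n+[0,0,z] for b in q]).astype(np.float32)
        sat=cv2.remap(h[...,1],p[None,:,0],p[None,:,1],cv2.INTER_LINEAR)[0].astype(int)
        blue=sat>120
        i=np.nonzero(np.diff(blue.astype(int)))[0]; out.append([(q[j],'+' if blue[j+1] else '-') for j in i])
    print(nm,xs,out)
E
```

```text
t9 -62 [[(np.float64(-48.5), '+'), (np.float64(-10.5), '-'), (np.float64(11.0), '+'), (np.float64(44.5), '-')], [(np.float64(-51.0), '+'), (np.float64(-14.0), '-'), (np.float64(7.5), '+'), (np.float64(40.0), '-')]]
t9 -70 [[(np.float64(-48.0), '+'), (np.float64(-11.0), '-'), (np.float64(11.5), '+'), (np.float64(44.5), '-')], [(np.float64(-51.0), '+'), (np.float64(-14.5), '-'), (np.float64(7.5), '+'), (np.float64(40.0), '-')]]
t9 -78 [[(np.float64(-48.0), '+'), (np.float64(-11.0), '-'), (np.float64(12.5), '+'), (np.float64(45.0), '-')], [(np.float64(-51.0), '+'), (np.float64(-15.0), '-'), (np.float64(8.0), '+'), (np.float64(29.0), '-'), (np.float64(33.0), '+'), (np.float64(39.5), '-')]]
t9 -86 [[(np.float64(-48.0), '+'), (np.float64(-42.0), '-'), (np.float64(-29.0), '+'), (np.float64(-10.5), '-'), (np.float64(13.0), '+'), (np.float64(30.5), '-'), (np.float64(43.5), '+'), (np.float64(44.5), '-')], [(np.float64(-51.0), '+'), (np.float64(-45.0), '-'), (np.float64(-33.0), '+'), (np.float64(-15.0), '-'), (np.float64(8.0), '+'), (np.float64(25.5), '-'), (np.float64(37.0), '+'), (np.float64(
[... 682 characters left out ...]
-22.5), '-'), (np.float64(10.0), '+'), (np.float64(49.0), '-')], [(np.float64(-15.0), '+'), (np.float64(-10.5), '-'), (np.float64(22.5), '+'), (np.float64(40.5), '-'), (np.float64(55.5), '+')]]
s9 -86 [[(np.float64(-28.5), '+'), (np.float64(-23.5), '-'), (np.float64(10.0), '+'), (np.float64(28.5), '-'), (np.float64(44.0), '+'), (np.float64(49.0), '-')], [(np.float64(-25.5), '+'), (np.float64(-10.5), '-'), (np.float64(23.5), '+')]]
s9 -94 [[(np.float64(-34.5), '+'), (np.float64(-24.5), '-'), (np.float64(10.0), '+'), (np.float64(49.5), '-')], [(np.float64(-24.5), '+'), (np.float64(-13.0), '-'), (np.float64(29.0), '+'), (np.float64(32.0), '-'), (np.float64(32.5), '+'), (np.float64(33.0), '-')]]
```

From above, the apron midline is at -1.7 mm and the wedge at about -1.6 mm, so they are aligned. The scene-view values were spoiled by shadow and I ignore them. Setting the wedge on the apron and entering the slot.

play_rows --moves '[[[0,0,0.0015],[0,0,0],0],[[0,0,0.001],[0,0,0],0],[[0,0,0],[0,0,0],0],[[0,0,0],[0,0,0],0]]'

```text
clock: 29.25
eef_pos: [505.2, 190.5, 8.8]
tcp_rot: [3.141, 0.0, 1.821]
contact_force: [1.0, -0.4, -0.9]
opening: 0.273
```

play_rows --moves '[[[-0.004,0,0],[0,0,0],0],[[-0.005,0,0],[0,0,0],0],[[-0.005,0,0],[0,0,0],0],[[-0.005,0,0],[0,0,0],0],[[-0.005,0,0],[0,0,0],0],[[0,0,0],[0,0,0],0]]'

```text
clock: 29.85
eef_pos: [511.3, 166.4, 8.7]
tcp_rot: [3.142, 0.0, 1.821]
contact_force: [0.2, 0.4, -0.7]
opening: 0.267
```

play_rows --moves '[[[-0.005,0,0],[0,0,0],0],[[-0.006,0,0],[0,0,0],0],[[-0.006,0,0],[0,0,0],0],[[-0.005,0,0],[0,0,0],0],[[0,0,0],[0,0,0],0]]'

```text
clock: 30.35
eef_pos: [516.8, 145.2, 8.7]
tcp_rot: [3.141, 0.0, 1.821]
contact_force: [0.4, -0.3, 1.3]
opening: 0.269
```

play_rows --moves '[[[-0.004,0,0],[0,0,0],0],[[-0.004,0,0],[0,0,0],0],[[-0.004,0,0],[0,0,0],0],[[0,0,0],[0,0,0],0]]'

```text
clock: 30.75
eef_pos: [519.7, 133.8, 8.8]
tcp_rot: [3.141, 0.0, 1.821]
contact_force: [0.7, 0.0, 2.2]
opening: 0.271
```

play_rows --moves '[[[-0.002,0,0],[0,0,0],0],[[-0.002,0,0],[0,0,0],0],[[0,0,0],[0,0,0],0]]'

```text
clock: 31.05
eef_pos: [520.6, 130.2, 8.7]
tcp_rot: [3.141, 0.0, 1.821]
contact_force: [-0.2, -0.1, 2.8]
opening: 0.273
```

play_rows --moves '[[[-0.001,0,0],[0,0,0],0],[[-0.001,0,0],[0,0,0],0],[[-0.001,0,0],[0,0,0],0],[[0,0,0],[0,0,0],0]]'

```text
clock: 31.45
eef_pos: [521.3, 127.4, 8.8]
tcp_rot: [3.141, 0.0, 1.821]
contact_force: [0.9, 0.0, 5.7]
opening: 0.27
```

play_rows --moves '[[[-0.001,0,0],[0,0,0],0],[[-0.001,0,0],[0,0,0],0],[[-0.001,0,0],[0,0,0],0],[[0,0,0],[0,0,0],0]]'

```text
clock: 31.85
eef_pos: [522.1, 124.9, 8.9]
tcp_rot: [3.141, -0.0, 1.821]
contact_force: [-0.7, 2.0, 6.3]
opening: 0.272
```

play_rows --moves '[[[-0.001,0,0],[0,0,0],0],[[-0.001,0,0],[0,0,0],0],[[-0.001,0,0],[0,0,0],0],[[0,0,0],[0,0,0],0]]'

```text
clock: 32.25
eef_pos: [522.6, 123.1, 8.9]
tcp_rot: [3.141, -0.002, 1.82]
contact_force: [-2.8, 10.5, 7.0]
opening: 0.271
```

play_rows --moves '[[[-0.001,0,0],[0,0,0],0],[[-0.001,0,0],[0,0,0],0],[[-0.001,0,0],[0,0,0],0],[[0,0,0],[0,0,0],0]]'

```text
clock: 32.65
eef_pos: [523.1, 120.8, 8.9]
tcp_rot: [3.141, -0.003, 1.82]
contact_force: [-3.2, 13.9, 7.2]
opening: 0.274
```

The wedge bears on the shank at about 14 N. Continuing slowly.

play_rows --moves '[[[-0.001,0,0],[0,0,0],0],[[-0.001,0,0],[0,0,0],0],[[-0.001,0,0],[0,0,0],0],[[0,0,0],[0,0,0],0]]'

```text
clock: 33.05
eef_pos: [523.9, 117.7, 8.9]
tcp_rot: [3.141, -0.002, 1.82]
contact_force: [-3.3, 11.3, 6.8]
opening: 0.272
```

play_rows --moves '[[[-0.001,0,0],[0,0,0],0],[[-0.001,0,0],[0,0,0],0],[[-0.001,0,0],[0,0,0],0],[[-0.001,0,0],[0,0,0],0],[[0,0,0],[0,0,0],0]]'

```text
clock: 33.55
eef_pos: [525.0, 113.5, 8.9]
tcp_rot: [3.141, -0.002, 1.821]
contact_force: [-2.1, 9.7, 6.0]
opening: 0.271
```

play_rows --moves '[[[-0.001,0,0],[0,0,0],0],[[-0.001,0,0],[0,0,0],0],[[-0.001,0,0],[0,0,0],0],[[-0.001,0,0],[0,0,0],0],[[0,0,0],[0,0,0],0]]'

```text
clock: 34.05
eef_pos: [526.1, 109.2, 8.9]
tcp_rot: [3.141, -0.001, 1.821]
contact_force: [-1.8, 6.2, 6.7]
opening: 0.274
```

play_rows --moves '[[[-0.002,0,0],[0,0,0],0],[[-0.002,0,0],[0,0,0],0],[[-0.002,0,0],[0,0,0],0],[[-0.002,0,0],[0,0,0],0],[[-0.002,0,0],[0,0,0],0],[[-0.002,0,0],[0,0,0],0],[[-0.002,0,0],[0,0,0],0],[[0,0,0],[0,0,0],0]]'

```text
clock: 34.85
eef_pos: [529.8, 94.9, 8.9]
tcp_rot: [3.141, -0.001, 1.821]
contact_force: [-0.7, 2.6, 7.0]
opening: 0.27
```

play_rows --moves '[[[-0.002,0,0],[0,0,0],0],[[-0.002,0,0],[0,0,0],0],[[-0.002,0,0],[0,0,0],0],[[-0.002,0,0],[0,0,0],0],[[-0.002,0,0],[0,0,0],0],[[-0.002,0,0],[0,0,0],0],[[0,0,0],[0,0,0],0]]'

```text
clock: 35.55
eef_pos: [532.7, 83.2, 8.9]
tcp_rot: [3.141, -0.001, 1.821]
contact_force: [-1.2, 2.2, 7.1]
opening: 0.274
```

play_rows --moves '[[[-0.002,0,0],[0,0,0],0],[[-0.002,0,0],[0,0,0],0],[[-0.002,0,0],[0,0,0],0],[[-0.002,0,0],[0,0,0],0],[[-0.002,0,0],[0,0,0],0],[[-0.002,0,0],[0,0,0],0],[[0,0,0],[0,0,0],0],[[0,0,0],[0,0,0],0]]'

```text
clock: 36.35
eef_pos: [535.7, 71.6, 8.9]
tcp_rot: [3.141, -0.0, 1.821]
contact_force: [-0.4, 2.4, 7.2]
opening: 0.267
```

```bash
python3 - <<'E'
from m import *
t=snap('top','t10');g=snap('scene','s10'); s=sense(); print(s['clock'],s['eef_pos'],s['tcp_rot'],s['contact_force'])
print('tip x', 162.5-np.hypot(*(s['eef_pos'][:2]-[558.3,-17.8])))
for z in (199,201,203):
    face(g,(3,120,180),(18,255,255),(303,210),z,f'boss scn {z}',30)
    face(t,(3,120,130),(18,255,255),(340,222),z,f'boss top {z}',30)
k=lambda f,x,y,w,h:cv2.resize(f['pixels'][y:y+h,x:x+w],(400,300),interpolation=cv2.INTER_CUBIC)
cv2.imwrite('pics/c10.png',np.hstack([k(t,230,160,160,120),k(g,240,160,160,120)])[:,:,::-1])
E
```

```text
36.45 [535.66764563  71.57739414   8.88638791] [ 3.14135819e+00 -3.68982199e-04  1.82109708e+00] [-1.04848452  2.87760994  6.46242206]
tip x 70.30161581265969
boss scn 199 152 ctr [557.3 -14.2] mom [560.  -18.7] size [27.3 30.5] ang 75.4
boss top 199 177 ctr [556.8 -16. ] mom [558.5 -21.5] size [28.3 28.9] ang 72.7
boss scn 201 152 ctr [558.8 -14.5] mom [561.4 -19. ] size [27.2 30.4] ang 75.4
boss top 201 177 ctr [556.4 -15.9] mom [558.1 -21.5] size [28.2 28.8] ang 72.7
boss scn 203 152 ctr [560.2 -14.8] mom [562.9 -19.3] size [27.1 30.4] ang 75.4
boss top 203 177 ctr [555.9 -15.9] mom [557.6 -21.4] size [28.1 28.7] ang 72.7
```

The tip is about 70 mm past the axis. The boss top reads about 201 mm, so the tip is about 70 mm below the rim. Releasing the wedge and withdrawing straight up.

play_rows --moves '[[[0,0,-0.0005],[0,0,0],0],[[0,0,0],[0,0,0],100],[[0,0,0],[0,0,0],100],[[0,0,0],[0,0,0],100],[[0,0,0],[0,0,0],100],[[0,0,0],[0,0,0],100],[[0,0,0],[0,0,0],100],[[0,0,0],[0,0,0],100],[[0,0,-0.01],[0,0,0],100],[[0,0,-0.02],[0,0,0],100],[[0.01,0,-0.03],[0,0,0],100],[[0.03,0,-0.04],[0,0,0],100],[[0.04,0,-0.03],[0,0,0],100],[[0.045,0,-0.01],[0,0,0],100],[[0.045,0,0],[0,0,0],100],[[0.03,0,0],[0,0,0],100],[[0,0,0],[0,0,0],100],[[0,0,0],[0,0,0],100]]'

```text
clock: 38.25
eef_pos: [485.8, 265.3, 149.6]
tcp_rot: [3.141, 0.0, 1.823]
contact_force: [-0.0, -0.9, -0.8]
opening: 0.998
```

```bash
python3 - <<'E'
from m import *
t=snap('top','t11');g=snap('scene','s11'); s=sense(); print(s['clock'],s['eef_pos'],s['contact_force'],s['opening'])
for z in (199,201,203):
    face(g,(3,120,180),(18,255,255),(303,210),z,f'boss scn {z}',30)
    face(t,(3,120,130),(18,255,255),(340,222),z,f'boss top {z}',30)
face(t,(18,120,120),(34,255,255),(285,242),82,'head top',25)
# expected
a=np.radians(-75.7);print('head expected',np.array([558.3,-17.8])-92.5*np.array([np.cos(a),np.sin(a)]))
k=lambda f,x,y,w,h:cv2.resize(f['pixels'][y:y+h,x:x+w],(400,300),interpolation=cv2.INTER_CUBIC)
cv2.imwrite('pics/c11.png',np.hstack([k(t,230,160,160,120),k(g,240,160,160,120)])[:,:,::-1])
E
```

```text
38.35 [486.10124298 264.16767695 149.36759825] [0.45067673 0.67497219 0.23502724] 0.9951903548012783
boss scn 199 219 ctr [558.4 -14.4] mom [558.5 -14.4] size [28.1 27.5] ang 73.4
boss top 199 303 ctr [557.  -15.5] mom [556.9 -15.7] size [29.3 29. ] ang 72.7
boss scn 201 219 ctr [559.8 -14.7] mom [560.  -14.7] size [28.  27.5] ang 73.4
boss top 201 303 ctr [556.6 -15.5] mom [556.4 -15.7] size [29.2 28.9] ang 72.7
boss scn 203 219 ctr [561.2 -15.1] mom [561.4 -15. ] size [27.9 27.4] ang 73.4
boss top 203 303 ctr [556.1 -15.4] mom [555.9 -15.6] size [29.1 28.8] ang 72.7
head top 234 ctr [534.   72.1] mom [533.9  72.3] size [23.2 34.3] ang 13.9
head expected [535.45259132  71.83395516]
```

View pics/c11.png

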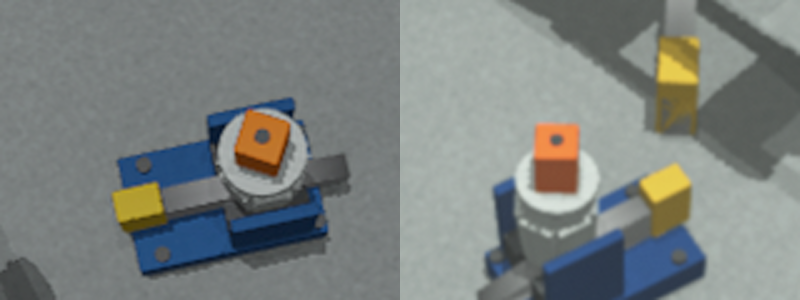

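The wedge lies level through the slot with its thin end out the far side at (330,172) in the left crop. The carrier stands on it with the boss top leaning only about 3 mm (under 2°), and the hand is clear. Handing in.

```bash
python3 -c "
from rig import *
print(sign_off())"
```

```text
the job is handed in; nothing more can be done
None
```

I seated the carrier in the sleeve and let go, then freed it with the middle-sized wedge. I handed it in at about 38 s; no verdict is reported.

- **Seating:** I used a to-and-fro twisting push of about 15 N. The readings peaked at about 18 N, under the 20 N limit. After I let go, the two fixed views put the tip about 83.8 mm below the rim, with no red band visible.
- **Freeing:** The wedge met the locked shank at up to about 14 N of push. The force then dropped to about 2–3 N as the taper came loose. The thin end is now about 70 mm past the axis.
- **Last check:** The boss top is at about 201 mm, so the tip is about 70 mm below the rim. The boss leans about 3 mm at the top (under 2°), the wedge lies level, and the hand is clear and touching nothing. I never moved near the cover, jar or tape, but I did not measure them again at the end.

**What disagreed:**
- The real fingertips are about 38 mm higher than the reported tool position. My first grasp therefore closed on top of the boss, with about 5 N of contact. I corrected for this in every later move.
- The top and scene cameras differ by about 2.7 mm in x. I used the midpoint.
- The scene-camera measurement of the wedge's sideways alignment was inconsistent, probably because of shadow. I relied on the top camera instead, and the wedge entered without binding.

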